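# Take the tall stop out of the trim jig

### The arm

A 6-joint arm with a two-finger parallel gripper is mounted at the origin on the work surface; the furniture and walls round the work are solid. World frame = base frame: x ahead of the robot, y to its left, z up, the work surface at z = 0. Lengths are in m, angles in rad, forces in N, time in s.
With the tool pointing down it reaches from about 0.35 to 0.775 m from the base axis. Payload 5.5 kg.
Tool frame: the origin (TCP) lies midway between the tips of the shut fingers; the grasp point (between the pads) lies 19 mm behind it (r.hold_point_z is the distance from the TCP to the grasp point, in m); z points along the fingers, y is the direction in which the jaws open and shut (so a half turn about z gives the same grasp; the last joint's range is limited). The gripper opens to 85 mm and grips with 20 to 120 N. Pads are 22 mm wide; open, the fingers measure 114 mm over their backs; the gripper's body (76 mm by 85 mm) begins 54 mm behind the grasp point. The pads swing forward as they close: fully open they stand 13 mm farther back than shut.
Start: joints at [1.206, 0.313, 0.046, 1.304, 0, 1.431], TCP at [0.128, 0.561, 0.231] pointing down, gripper open.
Joint ranges: [-2.76, 2.76], [-0.86, 1.69], [-1.03, 1.26], [-2.2, 2.34], [-1.47, 1.5], [-3.14, 3.14]. Speed limits (rad/s): [2.57, 2.57, 3.14, 3.14, 3.14, 3.14].

### API

Orientations are given as a unit quaternion [w, x, y, z].
In Python, from rig import r, viewer gives the robot as it stands.
- The arm moves only by the tool jog_arm, never from a script. Its argument "motion" is a list that holds one entry, the list of rows, each a list of 4 numbers: the shift along the tool's x, y, z in cm, then the turn about the tool's z in rad. A call has exactly 8 rows; each row is the pose to reach, as a shift and turn from the pose commanded when the call began, along the tool's axes at that moment; what a row does not reach only later rows make up. A row lasts 1/12 s, in which the tool goes at most 41.7 mm and 7.16 degrees, less where a joint would pass 70% of its speed; a pose out of reach is approached as far as the arm can. A call with a gripper value outside its range is refused whole. "jaw" is the gripper's target within -1 to 1 (fully open at 1, half-way at 0, shut at -1), set as the call begins (left out, the last holds). The fingers move at their own pace and stop on an object; "squeeze" is the grip in N (left out, the last holds). Time passes only in rows, so rows that repeat a pose let the fingers close, or fill a call up. It gives the time, the measured TCP pose, the force and the opening at its end, in the units of the state.
- r.state(): the state, without advancing time (a new reading comes with each control period).
- viewer.capture(name): name is "scene" or "top"; returns a dict with "frame" (384x512x3 uint8, red, green, blue), "fx", "fy", "cx", "cy" (pixels), "R" (3x3) and "t" (3): a world point X has camera coordinates R X + t. Camera axes: x right, y down, z forward; pixel columns grow to the right and rows downward; lengths in m; the calibration is good to about 2 mm. A picture is of the moment at which its call begins. There is no depth.
- r.close_job(): hands the job in, once; it reports no verdict.
The state is a dict: "time": time; "qpos": joint angles; "qvel": joint speeds; "tau": joint torques, N m; "tool_pos": TCP position; "tool_rot": TCP orientation; "ft_force": force on the tool from outside, world axes, zero at the start; "moment": the same for the moment, N m; "opening": opening from 0.0 (shut) to 1.0 (fully open).
Only numpy, scipy, OpenCV 4.12 (cv2) and the standard library are available. Lean on these libraries where they do the work, as an engineer would, in place of code of your own. Each camera call takes 0.05 s, during which the arm holds its last target. There are 200 camera calls.

### The job

Two wooden stops sit in the T-slots of the tile-trimming jig. Slide the tall square one along its slot to the open end, lift it out there and stand it upright in the shallow wooden tray. Leave the low round stop in its slot where it is.

Things in the scene. Friction and masses are not known exactly. Their poses are not given: they have to be found in the camera images.
- jig: fixed plywood board 164 (x) x 220 (y) x 12 mm; origin: centre of its underside, on the table. Two aluminium T-slot rails, 46 mm wide, tops 29 mm above the table, run along its y at x = -45 and +45 mm. Open at the -y end (y = -110 mm), shut by black caps at +y. Slot 18 mm wide, lips 5 mm thick, channel below 34 mm wide, 9 mm high. A thin wooden tool may lie loose between the rails.
- tall_stop_mid (a point): centre of the tall stop's block, 32 x 36 (along the slot) x 48 mm high, resting on a rail (either one), this point 53 mm above the table. Under it a neck and a T-foot 28 x 30 (along the slot) x 5 mm, caught under the lips with 2 mm play up, 3 mm sideways; foot's underside 36 mm below this point. Slides freely; lifts only with this point past jig y = -125 mm. Axes as jig's; 80-170 g.
- round_stop_mid (a point): centre of the low stop's round wooden knob, 36 mm in diameter and 22 mm high, this point 40 mm above the table; it sits in the other slot on the same kind of T-foot, loose to slide, and is to stay there.
- tray: shallow square tray of pale wood, fixed to the table on the open-end side of the jig, 130 x 130 mm outside, 16 mm high, walls and floor 6 mm thick. Origin: centre of its underside, on the table; x and y along its sides, z up.
Not all that is in view belongs to the job. Leave any purple look-alike of the part that bears tall_stop_mid alone.

How it is judged:
By the outcome, as a careful person would: the job done as asked, in the order asked, and still so for the second after the job is handed in, with the robot touching nothing.
It also fails if it takes over 35 s, if anything falls off the work surface, if the arm or the gripper's body presses on something with over 40 N, if the wrist force passes 120 N, or if a joint passes its speed limit or range.

## Working session

There is one attempt and no reset: what is moved stays moved. The work goes in short steps, Python scripts to look and compute and a tool call to move; the robot and the scene stay as the last step left them, time stands still between calls to the robot, and variables do not carry over. Pictures are saved under pics/ and viewed, about 8 in all and at most 12, crops included, and the job is handed in when it is done.

Besides the shell and the picture viewer there is one more tool, called after ">>>" by a JSON object that holds its "name" and its "arguments", one argument or row to a line. jog_arm: Moves the arm, as the interface text tells. Its arguments: {"type":"object","properties":{"motion":{"type":"array","items":{"type":"array","items":{"type":"array","items":{"type":"number"}}}},"jaw":{"type":"number"},"squeeze":{"type":"number"}},"required":["motion"]}

```bash
mkdir -p pics
python3 - <<'E'
from rig import r, viewer
import cv2,numpy as np,pickle
s=r.state();print(s['time'],s['tool_pos'],s['tool_rot'],s['opening'],r.hold_point_z)
for n in("scene","top"):
    d=viewer.capture(n);pickle.dump(d,open(f"{n}0.pkl","wb"));cv2.imwrite(f"pics/{n}0.png",cv2.resize(d["frame"][:,:,::-1],(768,576)))
    print(n,d["fx"],d["cx"],d["cy"],np.array(d["R"]).round(3).tolist(),d["t"])
E
```

```text
0.0 [0.12800637 0.56004984 0.23039259] [-2.29982052e-04  1.12167772e-01  9.93688850e-01 -8.98672572e-04] 0.998551266689193 0.0187
scene 351.95423736829053 249.42452846572021 189.8230268940901 [[0.867, -0.498, 0.011], [-0.299, -0.539, -0.787], [0.398, 0.68, -0.616]] [-0.46126097  0.1732455   0.75975675]
top 414.88824830169784 250.6594779176087 198.94626999152882 [[-0.023, -1.0, -0.002], [-0.984, 0.023, -0.176], [0.176, -0.002, -0.984]] [-0.07209188  0.5118052   0.86794765]
```

View pics/scene0.png

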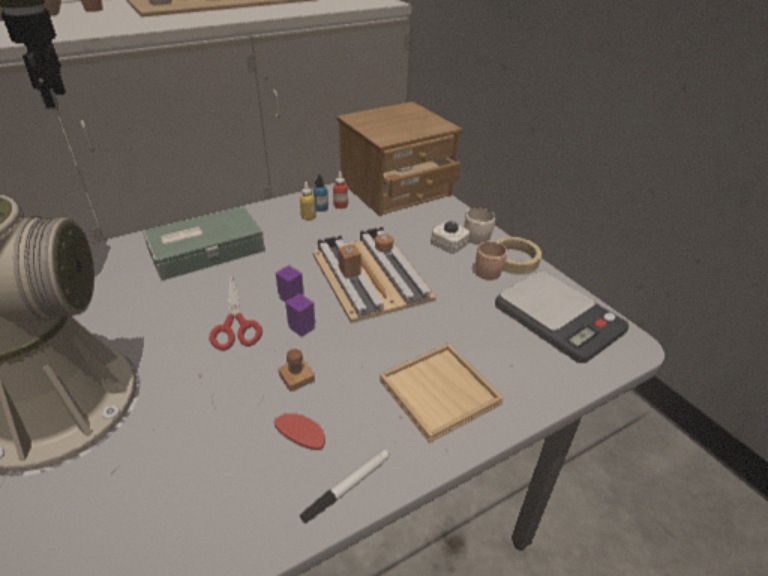

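View pics/top0.png

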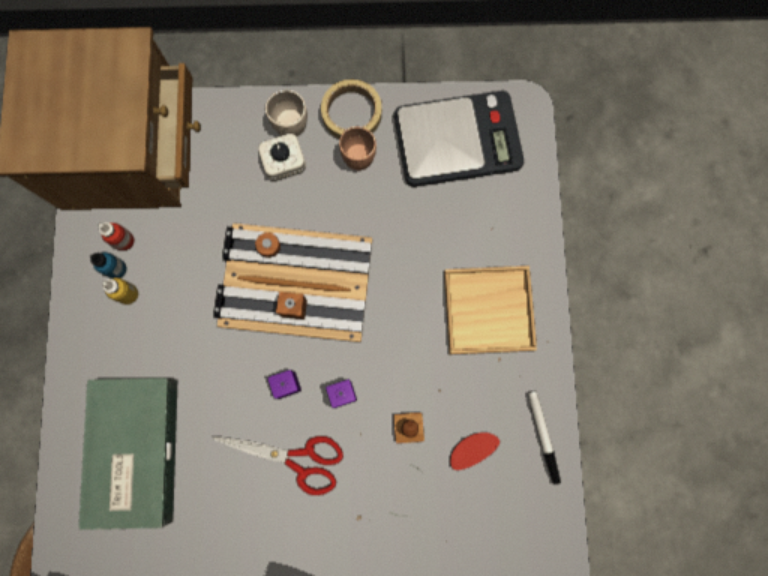

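The near rail (top view) holds the tall square stop at about (290,303). The round stop is at (267,243) in the far rail, the open ends face right, and the tray is at (490,310). The purple decoys are at (284,383) and (341,392). Next I'll measure these.

```bash
cat > h.py <<'E'
import numpy as np,cv2
def ray(d,uv):
    R=np.array(d["R"]);t=np.array(d["t"]);v=np.array([(uv[0]-d["cx"])/d["fx"],(uv[1]-d["cy"])/d["fy"],1])
    return -R.T@t,R.T@v
def plane(d,uv,z):
    o,v=ray(d,uv);return o+v*(z-o[2])/v[2]
def tri(d1,u1,d2,u2):
    o1,v1=ray(d1,u1);o2,v2=ray(d2,u2)
    s=np.linalg.lstsq(np.c_[v1,-v2],o2-o1,rcond=None)[0]
    a,b=o1+s[0]*v1,o2+s[1]*v2;return (a+b)/2,np.linalg.norm(a-b)
def proj(d,X):
    c=np.array(d["R"])@X+d["t"];return c[:2]/c[2]*[d["fx"],d["fy"]]+[d["cx"],d["cy"]]
E
python3 - <<'E'
import pickle,cv2,numpy as np
a=pickle.load(open("top0.pkl","rb"))["frame"];b=pickle.load(open("scene0.pkl","rb"))["frame"]
# crops x6: top jig [140:255,140:234], scene jig
A=cv2.resize(a[144:232,138:258],None,fx=6,fy=6,interpolation=cv2.INTER_CUBIC)
cv2.imwrite("pics/a.png",A[:,:,::-1])
B=cv2.resize(b[145:215,200:295],None,fx=8,fy=8,interpolation=cv2.INTER_CUBIC)
cv2.imwrite("pics/b.png",B[:,:,::-1])
hsv=cv2.cvtColor(a,cv2.COLOR_RGB2HSV)
for p in [(202,193),(197,203),(163,178),(205,178),(235,212),(330,205),(178,162)]: print(p,hsv[p[1],p[0]])
E
```

```text
(202, 193) [ 17 112 220]
(197, 203) [ 11 166 141]
(163, 178) [ 18 109 215]
(205, 178) [13 52 89]
(235, 212) [90  3 84]
(330, 205) [ 18 116 222]
(178, 162) [ 30  11 162]
```

View pics/a.png

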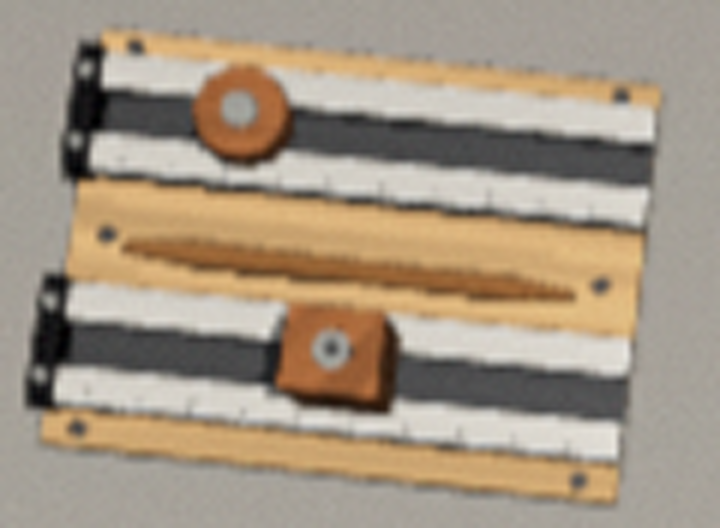

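View pics/b.png

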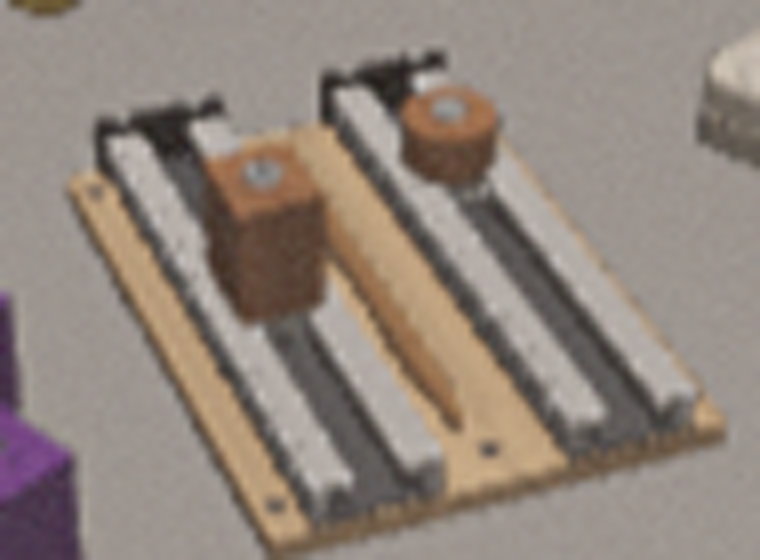

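The top crop shows the tall stop's screw at crop (331,348), the round knob's screw at (239,109) and the loose stick between the rails. The scene crop shows the same screws at (263,172) and (448,107).

Run:
```python
import pickle;from h import *
T=pickle.load(open("top0.pkl","rb"));S=pickle.load(open("scene0.pkl","rb"))
pa=lambda x,y:((x+.5)/6-.5+138,(y+.5)/6-.5+144)
pb=lambda x,y:((x+.5)/8-.5+200,(y+.5)/8-.5+145)
P=lambda *a:[np.round(x,4) for x in a]
m,e=tri(T,pa(331,348),S,pb(263,172));print("tall top",P(m,e))
print("tall on z.077",P(plane(T,pa(331,348),.078),plane(S,pb(263,172),.078)))
m,e=tri(T,pa(239,109),S,pb(448,107));print("round top",P(m,e))
# jig frame from board corners z .012 and rail corners at .029
C=[pa(103,28),pa(660,87),pa(614,502),pa(40,442)]
c=[plane(T,p,.012)[:2] for p in C];print("corners",P(*c),"centre",np.mean(c,0).round(4))
Q=[np.r_[x] for x in c];print("sides",[np.linalg.norm(Q[i]-Q[(i+1)%4]).round(4) for i in range(4)])
for n,p,q in(("top edge",0,1),("bot",3,2)):
    d=c[p]-c[q];print(n,np.degrees(np.arctan2(-d[0],d[1])))
for n,p,q in(("R",1,2),("L",0,3)):
    d=c[p]-c[q];print(n,np.degrees(np.arctan2(d[1],d[0])))
m,e=tri(T,pa(660,87),S,pb(724,420));print("tri corner board",P(m,e))
# slot line
for p in((630,397),(270,360),(70,345)):print("slot mid",P(plane(T,pa(*p),.024)))
# tray
for n,d,roi in(("T",T,(285,365,165,245)),("S",S,(250,340,225,295))):
    x0,x1,y0,y1=roi;h=cv2.cvtColor(d["frame"],cv2.COLOR_RGB2HSV)[y0:y1,x0:x1]
    k=cv2.morphologyEx(((h[...,1]>60)&(h[...,0]<30)).astype(np.uint8),cv2.MORPH_OPEN,np.ones((3,3)))
    ct=max(cv2.findContours(k,0,1)[0],key=cv2.contourArea);ct=cv2.convexHull(ct)
    ap=cv2.approxPolyDP(ct,4,True)[:,0]+[x0,y0]
    print(n,ap.tolist())
    w=[plane(d,p,.016 if n=="T" else .016)[:2] for p in ap];print(P(*w),np.mean(w,0).round(4))
    if n=="T":
        rr=cv2.minAreaRect(np.array([plane(d,p+[x0,y0],.016)[:2] for p in ct[:,0]],np.float32));print(rr)
```

```text
tall top [array([0.5005, 0.0383, 0.0837]), np.float64(0.0004)]
tall on z.077 [array([0.5013, 0.0392, 0.078 ]), array([0.5045, 0.0457, 0.078 ])]
round top [array([0.5947, 0.0758, 0.0586]), np.float64(0.0002)]
corners [array([0.6413, 0.1373]), array([ 0.6125, -0.0788]), array([ 0.4517, -0.0581]), array([0.4794, 0.1582])] centre [0.5462 0.0397]
sides [np.float64(0.218), np.float64(0.1621), np.float64(0.2181), np.float64(0.1632)]
top edge -7.574032687577864
bot -7.289746062029174
R -7.337213675132719
L -7.343838054369753
tri corner board [array([ 0.6111, -0.0789,  0.0173]), np.float64(0.0002)]
slot mid [array([ 0.4896, -0.0651,  0.024 ])]
slot mid [array([0.5067, 0.0696, 0.024 ])]
slot mid [array([0.5142, 0.1447, 0.024 ])]
T [[352, 177], [357, 233], [299, 235], [296, 180]]
[array([ 0.561 , -0.3172]), array([ 0.4324, -0.32  ]), array([ 0.4309, -0.19  ]), array([ 0.5569, -0.1886])] [ 0.4953 -0.254 ]
((0.49556785821914673, -0.25430572032928467), (0.13115324079990387, 0.1321035772562027), 1.2984269857406616)
S [[300, 230], [334, 268], [285, 293], [253, 251]]
[array([ 0.5612, -0.1918]), array([ 0.5562, -0.3209]), array([ 0.4289, -0.3216]), array([ 0.4293, -0.1944])] [ 0.4939 -0.2572]
```

```bash
cat > g.py <<'E'
import sys;from rig import r;from h import np
from scipy.spatial.transform import Rotation as Ro
def go(x,y,z,yaw):  # yaw: world angle of tool y axis, deg
    s=r.state();q=s['tool_rot'];q=np.r_[q];R=Ro.from_quat([q[1],q[2],q[3],q[0]]).as_matrix()
    print("t",round(float(s['time']),2),"pos",s['tool_pos'].round(4),"F",np.r_[s['ft_force']].round(1),"op",np.round(s['opening'],3),"q",np.r_[s['qpos']].round(2))
    a=np.degrees(np.arctan2(R[1,1],R[0,1]));print("tool y",R[:,1].round(3),"yaw",a.round(2),"shift cm",(R.T@(np.r_[x,y,z]-s['tool_pos'])*100).round(2),"turn",np.radians(-(yaw-a)).round(3))
if __name__=="__main__": go(*map(float,sys.argv[1:]))
E
python3 g.py .501 .0393 .15 82.6
```

```text
t 0.1 pos [0.128  0.5601 0.2305] F [-0.4 -0.2  0.2] op 0.998 q [ 1.21  0.31  0.05  1.3  -0.    1.43]
tool y [ 0.223  0.975 -0.002] yaw 77.12 shift cm [-47.97 -42.44   8.11] turn -0.096
```

>>> {"name": "jog_arm", "arguments": {
  "motion": [
    [[-2, -1.8, 0, 0], [-5, -4.4, 0.3, 0], [-8, -7, 0.6, -0.01], [-11, -9.7, 1, -0.02], [-14, -12.4, 1.4, -0.03], [-17, -15, 1.8, -0.04], [-20, -17.7, 2.2, -0.05], [-23, -20.3, 2.6, -0.06]]
  ],
  "jaw": 1
}}

```text
time: 0.77
tool_pos: [0.3074, 0.3095, 0.2049]
tool_rot: [-0.0, 0.082, 0.997, -0.0]
ft_force: [-0.3, 0.0, -0.6]
opening: 1.0
```

```bash
python3 g.py .501 .0393 .13 82.6
```

```text
t 0.77 pos [0.3074 0.3095 0.2049] F [-0.3  0.  -0.6] op 1.0 q [ 0.6   0.06 -0.34  1.18  0.    0.77]
tool y [ 0.163  0.987 -0.   ] yaw 80.61 shift cm [-23.51 -23.5    7.49] turn -0.035
```

>>> {"name": "jog_arm", "arguments": {
  "motion": [
    [[-3, -3, 1, -0.01], [-6, -6, 2, -0.02], [-9, -9, 3, -0.03], [-12, -12, 4, -0.035], [-15, -15, 5, -0.035], [-18, -18, 6, -0.035], [-21, -21, 7, -0.035], [-23.5, -23.5, 7.5, -0.035]]
  ]
}}

```text
time: 1.43
tool_pos: [0.4963, 0.0451, 0.1304]
tool_rot: [-0.001, 0.065, 0.998, 0.0]
ft_force: [0.2, 0.9, 0.5]
opening: 0.999
```

```bash
python3 g.py .501 .0393 .036 82.6
```

```text
t 1.43 pos [0.4963 0.0451 0.1304] F [0.2 0.9 0.5] op 0.999 q [-0.07  0.22 -0.33  1.02  0.    0.06]
tool y [0.13  0.992 0.   ] yaw 82.54 shift cm [-0.56 -0.52  9.44] turn -0.001
```

>>> {"name": "jog_arm", "arguments": {
  "motion": [
    [[0, 0, 0, 0], [0, 0, 0, 0], [0, 0, 1, 0], [0, 0, 2, 0], [0, 0, 2, 0], [0, 0, 2, 0], [0, 0, 2, 0], [0, 0, 2, 0]]
  ]
}}

```text
time: 2.1
tool_pos: [0.4961, 0.0477, 0.1119]
tool_rot: [0.0, 0.064, 0.998, 0.0]
ft_force: [0.2, 0.0, 0.5]
opening: 1.004
```

```bash
python3 g.py .501 .0393 .036 82.6
python3 - <<'E'
from rig import viewer;import cv2
a=viewer.capture("top")["frame"][130:245,130:270];b=viewer.capture("scene")["frame"][100:215,190:330]
cv2.imwrite("pics/c.png",cv2.resize(cv2.hconcat([a,b]),None,fx=2.85,fy=2.85,interpolation=2)[:,:,::-1])
E
```

```text
t 2.1 pos [0.4961 0.0477 0.1119] F [0.2 0.  0.5] op 1.004 q [-0.07  0.24 -0.36  0.97  0.    0.06]
tool y [0.128 0.992 0.   ] yaw 82.64 shift cm [-0.59 -0.77  7.59] turn 0.001
```

View pics/c.png

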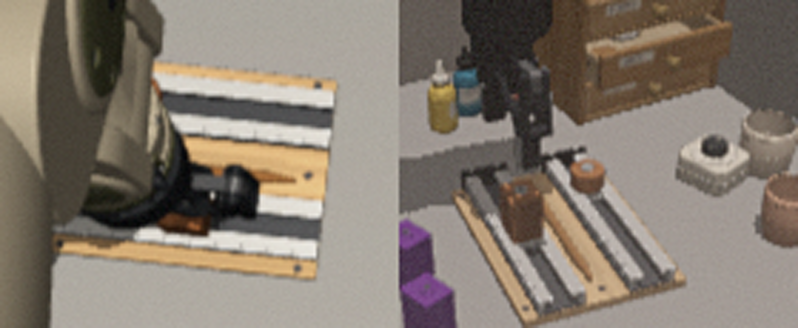

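The gripper hangs over the tall stop. Top crop shows the -y finger at (235,190), clear to the right of the block, and the scene crop shows the fingers just behind and above the block at (522,205). The earlier call was cut short by the speed limit, so I'll correct for that and descend.

>>> {"name": "jog_arm", "arguments": {
  "motion": [
    [[-0.6, -0.8, 0, 0], [-0.6, -0.8, 0, 0], [-0.6, -0.8, 1.5, 0], [-0.6, -0.8, 3, 0], [-0.6, -0.8, 4.5, 0], [-0.6, -0.8, 6, 0], [-0.6, -0.8, 7.6, 0], [-0.6, -0.8, 7.6, 0]]
  ]
}}

```text
time: 2.87
tool_pos: [0.4992, 0.0381, 0.033]
tool_rot: [-0.002, 0.065, 0.998, 0.0]
ft_force: [-0.9, -0.0, 0.0]
opening: 1.001
```

```bash
python3 g.py .501 .0393 .036 82.6
```

```text
t 2.87 pos [0.4992 0.0381 0.033 ] F [-0.9 -0.   0. ] op 1.001 q [-0.08  0.33 -0.46  0.79  0.    0.05]
tool y [ 0.13   0.991 -0.   ] yaw 82.52 shift cm [-0.17  0.15 -0.31] turn -0.001
```

>>> {"name": "jog_arm", "arguments": {
  "motion": [
    [[-0.1, 0.1, -0.2, 0], [-0.1, 0.1, -0.2, 0], [-0.1, 0.1, -0.2, 0], [-0.1, 0.1, -0.2, 0], [-0.1, 0.1, -0.2, 0], [-0.1, 0.1, -0.2, 0], [-0.1, 0.1, -0.2, 0], [-0.1, 0.1, -0.2, 0]]
  ],
  "jaw": -1,
  "squeeze": 35
}}

```text
time: 3.53
tool_pos: [0.5033, 0.0391, 0.0387]
tool_rot: [0.001, 0.065, 0.998, 0.0]
ft_force: [-0.6, 0.0, 6.2]
opening: 0.417
```

```bash
python3 g.py .501 .0393 .036 82.6
```

```text
t 3.53 pos [0.5033 0.0391 0.0387] F [-0.6  0.   6.2] op 0.417 q [-0.08  0.32 -0.45  0.8   0.    0.05]
tool y [0.129 0.992 0.   ] yaw 82.57 shift cm [ 0.23 -0.01  0.27] turn -0.001
```

>>> {"name": "jog_arm", "arguments": {
  "motion": [
    [[0.2, 0, -0.1, 0], [0.2, -0.5, -0.1, 0], [0.2, -1.5, -0.1, 0], [0.2, -2.5, -0.1, 0], [0.2, -3.5, -0.1, 0], [0.2, -4.5, -0.1, 0], [0.2, -5.5, -0.1, 0], [0.2, -6, -0.1, 0]]
  ]
}}

```text
time: 4.2
tool_pos: [0.4924, -0.0217, 0.0387]
tool_rot: [0.0, 0.066, 0.998, 0.0]
ft_force: [0.1, 2.0, 4.8]
opening: 0.419
```

```bash
python3 g.py .4838 -.0930 .038 82.6
```

```text
t 4.2 pos [ 0.4924 -0.0217  0.0387] F [0.1 2.  4.8] op 0.419 q [-0.21  0.31 -0.47  0.79  0.   -0.08]
tool y [0.131 0.991 0.   ] yaw 82.48 shift cm [-0.08 -7.19  0.07] turn -0.002
```

>>> {"name": "jog_arm", "arguments": {
  "motion": [
    [[0, -1, 0, 0], [0, -2, 0, 0], [0, -3, 0, 0], [0, -4, 0, 0], [0, -5, 0, 0], [0, -6, 0, 0], [0, -7.2, 0, 0], [0, -7.2, 0, 0]]
  ]
}}

```text
time: 4.87
tool_pos: [0.4821, -0.0939, 0.0378]
tool_rot: [-0.001, 0.066, 0.998, -0.001]
ft_force: [0.4, -0.2, -1.5]
opening: 0.423
```

```bash
python3 g.py .4838 -.0930 .038 82.6
python3 - <<'E'
from rig import viewer;import cv2
a=viewer.capture("top")["frame"][130:245,150:290];b=viewer.capture("scene")["frame"][120:235,190:330]
cv2.imwrite("pics/d.png",cv2.resize(cv2.hconcat([a,b]),None,fx=2.85,fy=2.85,interpolation=2)[:,:,::-1])
E
```

```text
t 4.87 pos [ 0.4821 -0.0939  0.0378] F [ 0.4 -0.2 -1.5] op 0.423 q [-0.35  0.3  -0.48  0.79 -0.   -0.22]
tool y [ 0.132  0.991 -0.002] yaw 82.43 shift cm [-0.16  0.11 -0.02] turn -0.003
```

View pics/d.png

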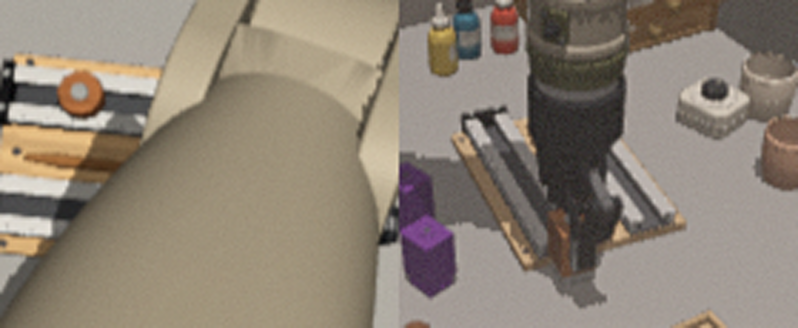

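The scene crop shows the block at (560,240), held past the open end. Wrist force z is -1.5 N, about the stop's own weight, so it's free to lift. The round stop hasn't moved.

>>> {"name": "jog_arm", "arguments": {
  "motion": [
    [[0, 0, -0.7, 0], [0, 0, -1.5, 0], [0, 0, -2.5, 0], [0, 0, -3.5, 0], [0, 0, -4.5, 0], [0, 0, -5, 0], [0, 0, -5, 0], [0, 0, -5, 0]]
  ]
}}

```text
time: 5.63
tool_pos: [0.4835, -0.0915, 0.0891]
tool_rot: [0.001, 0.065, 0.998, -0.0]
ft_force: [-0.4, -1.2, -2.1]
opening: 0.416
```

```bash
python3 g.py .4955 -.2543 .088 90
```

```text
t 5.63 pos [ 0.4835 -0.0915  0.0891] F [-0.4 -1.2 -2.1] op 0.416 q [-0.35  0.25 -0.41  0.91  0.   -0.22]
tool y [ 0.129  0.992 -0.   ] yaw 82.57 shift cm [ -3.29 -15.99   0.12] turn -0.13
```

>>> {"name": "jog_arm", "arguments": {
  "motion": [
    [[-0.3, -1.5, 0, -0.01], [-0.8, -4, 0, -0.03], [-1.4, -7, 0, -0.05], [-2, -10, 0, -0.08], [-2.7, -13, 0, -0.11], [-3.1, -15, 0, -0.13], [-3.3, -16, 0, -0.13], [-3.3, -16, 0, -0.13]]
  ]
}}

```text
time: 6.3
tool_pos: [0.495, -0.2562, 0.0878]
tool_rot: [-0.0, 0.002, 1.0, 0.0]
ft_force: [0.2, 0.5, -2.0]
opening: 0.415
```

```bash
python3 g.py .4955 -.2543 .03 90
python3 - <<'E'
from rig import viewer;import cv2
b=viewer.capture("scene")["frame"][140:300,200:360]
cv2.imwrite("pics/e.png",cv2.resize(b,None,fx=3.5,fy=3.5,interpolation=2)[:,:,::-1])
E
```

```text
t 6.3 pos [ 0.495  -0.2562  0.0878] F [ 0.2  0.5 -2. ] op 0.415 q [-0.62  0.36 -0.25  0.96 -0.   -0.62]
tool y [0.003 1.    0.   ] yaw 89.83 shift cm [-0.05  0.19  5.78] turn -0.003
```

View pics/e.png

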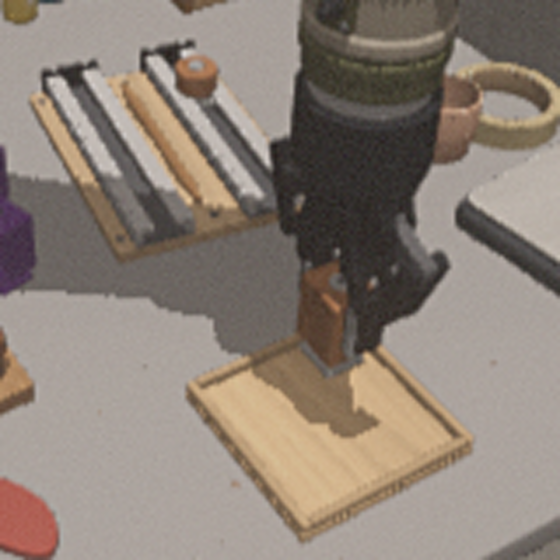

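The scene crop shows the stop held upright above the tray at (328,320) with its T-foot visible, and the round stop still in its slot at (197,75). I'll lower it now; floor contact should come near TCP z 0.0277.

>>> {"name": "jog_arm", "arguments": {
  "motion": [
    [[0, 0.1, 0.7, 0], [0, 0.1, 1.7, 0], [0, 0.1, 2.7, 0], [0, 0.1, 3.7, 0], [0, 0.1, 4.5, 0], [0, 0.1, 5.2, 0], [0, 0.1, 5.4, 0], [0, 0.1, 5.6, 0]]
  ]
}}

```text
time: 7.02
tool_pos: [0.4949, -0.2531, 0.0318]
tool_rot: [-0.0, -0.0, 1.0, 0.0]
ft_force: [-0.2, -0.1, -0.9]
opening: 0.417
```

>>> {"name": "jog_arm", "arguments": {
  "motion": [
    [[0, 0, 0.1, 0], [0, 0, 0.2, 0], [0, 0, 0.3, 0], [0, 0, 0.35, 0], [0, 0, 0.4, 0], [0, 0, 0.4, 0], [0, 0, 0.4, 0], [0, 0, 0.4, 0]]
  ]
}}

```text
time: 7.68
tool_pos: [0.4952, -0.2534, 0.0286]
tool_rot: [0.0, -0.0, 1.0, -0.0]
ft_force: [-0.1, -0.3, -1.4]
opening: 0.414
```

>>> {"name": "jog_arm", "arguments": {
  "motion": [
    [[0, 0, 0.05, 0], [0, 0, 0.1, 0], [0, 0, 0.15, 0], [0, 0, 0.2, 0], [0, 0, 0.2, 0], [0, 0, 0.2, 0], [0, 0, 0.2, 0], [0, 0, 0.2, 0]]
  ]
}}

```text
time: 8.35
tool_pos: [0.4952, -0.2534, 0.0277]
tool_rot: [0.0, -0.0, 1.0, -0.0]
ft_force: [-3.2, 1.8, 8.5]
opening: 0.42
```

It's on the floor of the tray (+8.5 N at z 0.0277, as predicted). Releasing.

>>> {"name": "jog_arm", "arguments": {
  "motion": [
    [[0, 0, -0.1, 0], [0, 0, -0.1, 0], [0, 0, -0.1, 0], [0, 0, -0.1, 0], [0, 0, -0.1, 0], [0, 0, -0.1, 0], [0, 0, -0.1, 0], [0, 0, -0.1, 0]]
  ],
  "jaw": 1
}}

```text
time: 9.02
tool_pos: [0.4951, -0.2534, 0.0274]
tool_rot: [-0.0, -0.0, 1.0, 0.0]
ft_force: [0.7, -0.6, -0.6]
opening: 0.999
```

>>> {"name": "jog_arm", "arguments": {
  "motion": [
    [[0, 0, -1, 0], [0, 0, -3, 0], [0, 0, -5, 0], [0, 0, -8, 0], [0, 0, -11, 0], [0, 0, -14, 0], [0, 0, -16, 0], [0, 0, -16, 0]]
  ]
}}

```text
time: 9.68
tool_pos: [0.4974, -0.2549, 0.1936]
tool_rot: [0.004, -0.0, 1.0, -0.003]
ft_force: [-0.2, -0.6, 1.0]
opening: 0.999
```

>>> {"name": "jog_arm", "arguments": {
  "motion": [
    [[0, 3, 0, 0], [0, 6, 0, 0], [0, 9, 0, 0], [0, 12, 0, 0], [0, 15, 0, 0], [0, 18, 0, 0], [0, 21, 0, 0], [0, 21, 0, 0]]
  ]
}}

```text
time: 10.35
tool_pos: [0.4939, -0.039, 0.1875]
tool_rot: [-0.001, -0.003, 1.0, 0.001]
ft_force: [-0.4, 0.9, 0.3]
opening: 0.999
```

```bash
python3 - <<'E'
from rig import viewer;import cv2,pickle
T=viewer.capture("top");S=viewer.capture("scene");pickle.dump((T,S),open("end.pkl","wb"))
a=T["frame"][135:265,260:390];b=S["frame"][145:305,180:340]
cv2.imwrite("pics/f.png",cv2.hconcat([cv2.resize(x,(400,400),interpolation=2) for x in (a,b)])[:,:,::-1])
E
python3 g.py .5 -.1 .2 90
```

```text
t 10.45 pos [ 0.4948 -0.0423  0.1876] F [-0.8 -1.3  0.3] op 0.995 q [-0.25  0.18 -0.24  1.15 -0.   -0.25]
tool y [-0.003  1.    -0.   ] yaw 90.16 shift cm [-0.51 -5.77 -1.24] turn 0.003
```

View pics/f.png

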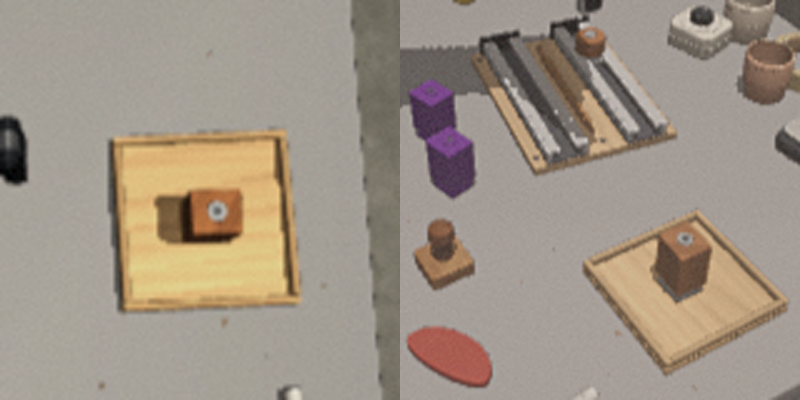

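The stop stands upright near the middle of the tray (top crop (217,211), scene crop (685,240)). The round stop is at scene pixel (256,159), as at the start.

```bash
python3 -c "
from rig import r
print(r.close_job())"
```

```text
the job is handed in; nothing more can be done
None
```

The tall square stop now stands upright near the middle of the tray, and I handed the job in at about 10.5 s. I slid it along its slot past the open end (to about jig y = -140 mm), lifted it there and set it down in the tray.

- **Last checks:** both final views show the stop upright inside the tray walls, with the gripper open and clear of it. In the scene view the round stop is at the same pixel as at the start, about (256,159). It was not measured again from the top view. The purple blocks look untouched. The highest wrist force I read, at the end of a move, was about 9 N.
- **Disagreement:** heights measured from the two views came out 5–8 mm above the stated ones for the tall stop, the round stop and a board corner. I put this down to the scene camera's calibration. For the moves I used top-view positions with the stated heights. The jaws stopping at about 35 mm on the 36 mm block, and contact with the tray floor at the predicted height, both fit that choice.

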